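# Lock a docked tube rack with its winged clamp knob

### The arm

A 6-joint arm with a two-finger parallel gripper is mounted at the origin on the work surface. World frame = base frame: x ahead of the robot, y to its left, z up, the work surface at z = 0. Lengths are in m, angles in rad, forces in N, time in s.
With the tool pointing down it reaches from about 0.4 to 0.925 m from the base axis. Payload 3.4 kg.
Tool frame: the origin (TCP) lies at the very end of the fingers, on their centre line; the grasp point (between the pads) lies 19 mm behind it; z points along the fingers, y is the line along which they close (so a half turn about z gives the same grasp; the last joint's range is limited). The gripper opens to 85 mm and grips with 20 to 120 N. Pads are 22 mm wide; open, the fingers measure 114 mm over their backs; the gripper's body (76 mm by 85 mm) begins 54 mm behind the grasp point. The pads swing forward as they close: fully open they stand 13 mm farther back than shut.
Start: joints at [-1.379, 0.307, 1.506, -0, 1.328, -0.073], TCP at [0.151, -0.555, 0.231] pointing down, gripper open.
Joint ranges: [-3.12, 3.12], [-1.05, 2.28], [0.14, 2.33], [-1.42, 4.57], [0.1, 2.73], [-2.68, 2.68]. Speed limits (rad/s): [2.57, 2.57, 3.14, 3.14, 3.14, 3.14].

### API

Orientations are given as a unit quaternion [x, y, z, w].
In Python, from cell import manip gives the robot as it stands. The module is installed in compiled form; this text tells all that it offers.
- The arm moves only by the tool carry_out, never from a script. Its argument "series" is a list of rows, each an object with "hand": the gripper's target within -1 to 1 (shut at 1, half-way at 0, fully open at -1); "slide": the shift along the tool's x, y, z in mm, a list of three; "angular": the turn, a rotation vector about the tool's x, y, z in rad, a list of three. In form: [{"hand": hand, "slide": [dx, dy, dz], "angular": [rx, ry, rz]}, ...]. A call has 1 to 10 rows; each row shifts and turns the commanded pose from where the row before left it, along the tool's axes as they then stand; what a row does not reach is not made up. A row lasts 1/8 s, in which the tool goes at most 62.5 mm and 10.7 degrees, less where a joint would pass 70% of its speed; a pose out of reach is approached as far as the arm can. A call with a gripper value outside its range is refused whole. The fingers move at their own pace and stop on an object; "squeeze" is the grip in N (left out, the last holds). Time passes only in rows, so rows that do not move let the fingers close. It gives the time, the measured TCP pose, the force, the opening and the grip force at its end, in the units of the state.
- manip.get_obs(): the state, without advancing time (a new reading comes with each control period).
- manip.camera(name): name is "side" or "top"; returns a dict with "image" (480x640x3 uint8, red, green, blue), "depth" (480x640 float32, m along the optical axis (not along the pixel's ray), 0 where there is no reading), "K" (3x3 intrinsics, pixels), "R" (3x3) and "t" (3): a world point X has camera coordinates R X + t. Camera axes: x right, y down, z forward; pixel columns grow to the right and rows downward; lengths in m; the calibration is good to about 2 mm. A picture is of the moment at which its call begins.
- manip.finish_job(): hands the job in; it is judged then, once.
Trained networks look in a picture, given as the dict that the camera call returned (one of the last four; its "shot" number tells which), for a name from the list of things; names that differ only in an ending like _2 or _b are one class to them, and where a whole thing is asked for, a point or a joint stands for the part that bears it (a point fixed in the world has none). Each returns a list of dicts, best first, with "conf" (0 to 1); they miss things now and then, are a little off and sometimes report something else, mostly with a low value. They report only what shows in the picture. A call takes as long as a camera call.
- manip.look_for(picture, label): "xy" ([column, row] in pixels, amid what is visible of it).
- manip.silhouettes(picture, label): "region" (480x640 bool, what is visible of it) and "xy" ([column, row] in pixels, amid what is visible of it).
- manip.pinpoint(picture, label): "xy" ([column, row] in pixels: a listed point, or the origin of a listed thing).
The state is a dict: "t": time; "joints": joint angles; "qd": joint speeds; "joint_torque": joint torques, N m; "position": TCP position; "orientation": TCP orientation; "contact_force": force on the tool from outside, world axes, zero at the start; "torque": the same for the moment, N m; "gripper_width": finger opening in m; "grip_force": force on a finger pad.
Only numpy, scipy, OpenCV 4.12 (cv2) and the standard library are available. Lean on these libraries where they do the work, as an engineer would, in place of code of your own. Each camera call takes 0.05 s, during which the arm holds its last target. There are 200 camera calls.

### The job

Two rack docks stand on the sample-reception bench, one holding the orange rack of capped tubes and one empty. Lock the rack in: turn the winged knob of the dock that holds it clockwise, as seen from above, fully home to its stop, so that its wings point straight at the rack and the tongue below lies over the rack's ear, then let go. Leave the empty dock's knob as it is and do not shove or tip the rack.

Things in the scene. Friction and masses are not known exactly. Their poses are not given: they have to be found in the camera images.
- clamp (a joint): winged knob to turn, on the dock holding the rack. Rad: 0 = wings parallel to the rack's long side; grows clockwise seen from above; 1.571 = hard stop, wings square to that side, locked. Starts at 0.25 to 0.7. Stiff (about 0.12 N m of friction), stays where left, no spring, no rise. Under one wing a steel tongue, 29 mm long, 26 to 31 mm above the bench, turns with it
- clamp_grip (a point): on that knob's axis amid the wings, 87 mm above the bench; x along the wings (to the tongue's side), z up; turns with the knob. Black wings: one upright plate 54 long, 9 thick, 66 to 96 mm above the bench, over a 20 mm wide collar. The rack's nearest caps stand 35 mm from the axis: wing tips clear them by 8 mm, but fingers opened over about 35 mm may strike them
- rack: loose orange rack of blue-capped tubes, about 0.6 kg, 156 (x) x 106 mm (y), cap tops 80 mm above its underside, on the dock's 8 mm plate between low fences with 2 mm play. Origin: centre of its underside. Its -y side faces the knob, whose axis is 80 mm from the origin; the small ear at the foot of that side is what the tongue locks
- spare_wing (a point): tip of one wing of the identical knob on the empty dock (bare aluminium plate 190 x 180 mm), 87 mm above the bench, 27 mm from that knob's axis; leave alone

How it is judged:
By the outcome, as a careful person would: the job done as asked, in the order asked, and still so for the second after the job is handed in, with the robot touching nothing.
It also fails if it takes over 35 s, if anything falls off the work surface, if the arm or the gripper's body presses on something with over 40 N, if the wrist force passes 120 N, or if a joint passes its speed limit or range.

## Working session

There is one attempt and no reset: what is moved stays moved. The work goes in short steps, Python scripts to look and compute and a tool call to move; the robot and the scene stay as the last step left them, time stands still between calls to the robot, and variables do not carry over. Pictures are saved under pics/ and viewed, at most 10 in all, crops included, and the job is handed in when it is done.

Besides the shell and the picture viewer there is one more tool, called after "Emit:" as a command line: name --argument value ..., lists and objects as JSON in quotes. carry_out: Moves the arm, as the interface text tells. Its arguments: {"type":"object","properties":{"series":{"type":"array"},"squeeze":{"type":"number"}},"required":["series"]}

```bash
mkdir -p pics
cat > h.py <<'E'
import numpy as np, cv2
from cell import manip
def ray(c,uv,z):
    K,R,t=map(np.array,(c["K"],c["R"],c["t"]))
    d=R.T@np.linalg.solve(K,[uv[0],uv[1],1.]); o=-R.T@t
    return o+d*(z-o[2])/d[2]
def proj(c,X):
    p=np.array(c["K"])@(np.array(c["R"])@np.array(X)+np.array(c["t"])); return p[:2]/p[2]
def save(c,n,crop=None,s=1):
    im=cv2.cvtColor(c["image"],cv2.COLOR_RGB2BGR)
    if crop: im=im[crop[1]:crop[3],crop[0]:crop[2]]
    cv2.imwrite("pics/"+n,cv2.resize(im,None,fx=s,fy=s))
E
python3 - <<'E'
from h import *
for n in("top","side"):
    c=manip.camera(n); save(c,n+"0.png")
    print(n,"cam at",-np.array(c["R"]).T@np.array(c["t"]))
    for l,z in(("clamp_grip",.087),("spare_wing",.087),("rack",.008)):
        for r in manip.pinpoint(c,l)[:3]: print(l,r["conf"],r["xy"],ray(c,r["xy"],z).round(4))
o=manip.get_obs();print(o["orientation"],o["position"])
E
```

```text
top cam at [ 0.4049466  -0.00263517  0.90038801]
clamp_grip 0.65 [458.5, 244.1] [ 0.5207 -0.2671  0.087 ]
spare_wing 0.56 [247.2, 233.9] [0.5512 0.1311 0.087 ]
rack 0.91 [400.8, 257.7] [ 0.507  -0.1719  0.008 ]
side cam at [0.47240006 0.51610685 0.42421741]
clamp_grip 0.61 [357.1, 194.8] [ 0.5193 -0.2338  0.087 ]
spare_wing 0.56 [305.0, 325.8] [0.5445 0.1402 0.087 ]
rack 0.69 [354.6, 243.5] [ 0.5146 -0.1898  0.008 ]
[ 9.91180441e-01  1.32519078e-01 -1.83634225e-05 -1.62260413e-04] [ 0.15099761 -0.55473393  0.23114588]
```

View pics/top0.png

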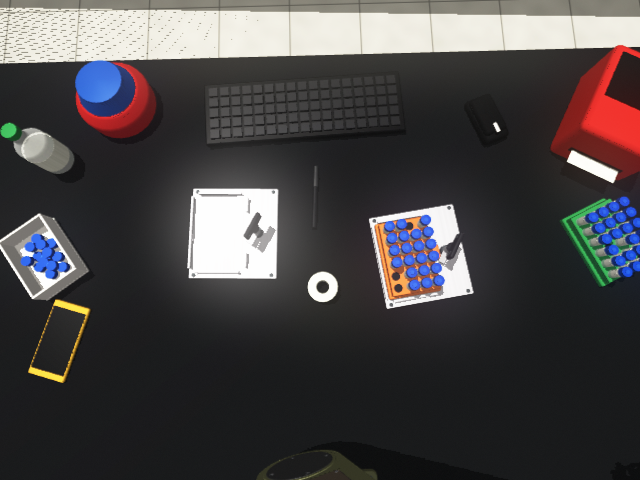

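View pics/side0.png

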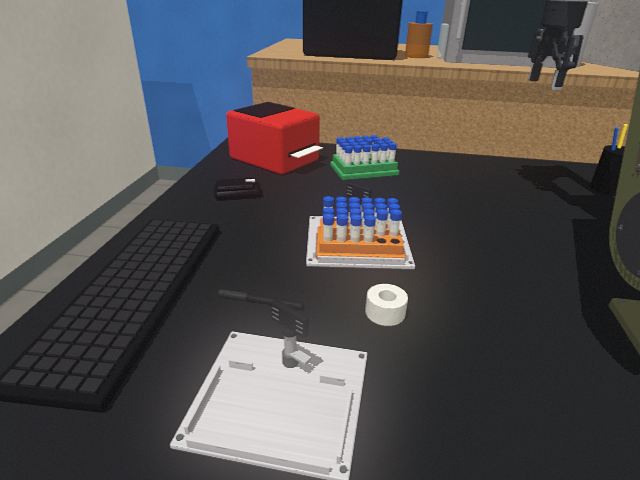

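The top picture shows the rack dock with its plate corners at about (370,219), (452,205), (472,293) and (387,307). Its knob is near (455,246). The empty dock is at (235,233), with its knob at (255,228). The side picture mostly hides the rack's knob behind the tubes.

Run:
```python
from h import *
c=manip.camera("top"); save(c,"crop1.png",(360,195,480,315),5)
pc=[ray(c,p,.008) for p in((370,219),(452,205),(472,293),(387,307))]
for p in pc: print(p.round(4))
e=(pc[0]-pc[3])+(pc[1]-pc[2]); print("long side dir deg",np.degrees(np.arctan2(e[1],e[0])))
# wing pts by height & darkness
d=c["depth"];K,R,t=map(np.array,(c["K"],c["R"],c["t"]))
v,u=np.mgrid[0:480,0:640]; P=np.stack([(u-K[0,2])/K[0,0]*d,(v-K[1,2])/K[1,1]*d,d],-1)
X=(P-t)@R
im=c["image"].astype(int)
m=(im.max(-1)<70)&(X[...,2]>.06)&(X[...,2]<.11)&(u>435)&(u<475)&(v>220)&(v<280)
W=X[m];print(len(W),W.min(0),W.max(0))
T=W[W[:,2]>.085]; print(len(T),T.mean(0)); 
r=cv2.minAreaRect(T[:,:2].astype(np.float32)*1000);print(r)
uu,s,vv=np.linalg.svd(T[:,:2]-T[:,:2].mean(0));print("wing dir",np.degrees(np.arctan2(vv[0,1],vv[0,0])), (T[:,:2]-T[:,:2].mean(0)).dot(vv[0]).min(),(T[:,:2]-T[:,:2].mean(0)).dot(vv[0]).max())
for s in manip.silhouettes(c,"rack")[:1]:
  pts=np.argwhere(s["region"])[:,::-1].astype(np.float32); print(cv2.minAreaRect(pts))
```

```text
[ 0.5899 -0.1124  0.008 ]
[ 0.6152 -0.2859  0.008 ]
[ 0.4311 -0.312   0.008 ]
[ 0.4078 -0.1382  0.008 ]
long side dir deg 8.0645571434378
169 [ 0.49537412 -0.2755382   0.06193326] [ 0.54338492 -0.24459629  0.09840334]
119 [ 0.52040778 -0.26069775  0.09352604]
((519.3789672851562, -260.42498779296875), (9.053028106689453, 53.54703140258789), 58.65129852294922)
wing dir 150.0082668714123 -0.025758050774575315 0.027794294010429967
((409.5434875488281, 256.816162109375), (78.74015808105469, 58.87854766845703), 79.07720184326172)
```

View pics/crop1.png

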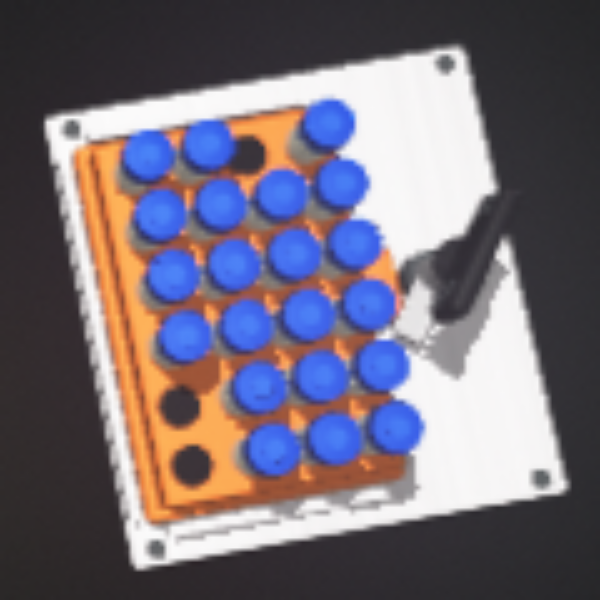

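The crop shows the wing from about (510,195) to (445,315), with the tongue under its lower-left end. The wings run along -31° at (0.520, -0.2605), while the rack's long side runs along 8°. That puts the knob at about 0.68 rad, inside the stated range, with roughly 51° clockwise left to go.

Emit:
carry_out --series '[{"hand": 0.35, "slide": [48, -21, 0], "angular": [0, 0, 0]}, {"hand": 0.35, "slide": [48, -21, 0], "angular": [0, 0, 0]}, {"hand": 0.35, "slide": [48, -21, 0], "angular": [0, 0, 0]}, {"hand": 0.35, "slide": [48, -21, 0], "angular": [0, 0, 0]}, {"hand": 0.35, "slide": [48, -21, 0], "angular": [0, 0, 0]}, {"hand": 0.35, "slide": [48, -21, 0], "angular": [0, 0, 0]}, {"hand": 0.35, "slide": [48, -21, 0], "angular": [0, 0, 0]}, {"hand": 0.35, "slide": [48, -21, 0], "angular": [0, 0, 0]}, {"hand": 0.35, "slide": [48, -20, 0], "angular": [0, 0, 0]}, {"hand": 0.35, "slide": [0, 0, 0], "angular": [0, 0, -0.18]}]' --squeeze 60

```text
t: 1.75
position: [0.5215, -0.2574, 0.2313]
orientation: [0.974, 0.225, 0.001, -0.0]
contact_force: [-0.5, -0.2, 0.3]
gripper_width: 0.0278
grip_force: 0.0
```

Emit:
carry_out --series '[{"hand": 0.35, "slide": [0, 0, 0], "angular": [0, 0, -0.18]}, {"hand": 0.35, "slide": [0, 0, 0], "angular": [0, 0, -0.18]}, {"hand": 0.35, "slide": [0, 0, 0], "angular": [0, 0, -0.18]}, {"hand": 0.35, "slide": [0, 0, 0], "angular": [0, 0, -0.18]}, {"hand": 0.35, "slide": [0, 0, 0], "angular": [0, 0, -0.18]}, {"hand": 0.35, "slide": [0, 0, 0], "angular": [0, 0, -0.18]}, {"hand": 0.35, "slide": [0, 0, 0], "angular": [0, 0, -0.18]}, {"hand": 0.35, "slide": [0, 0, 0], "angular": [0, 0, -0.18]}, {"hand": 0.35, "slide": [0, 0, 0], "angular": [0, 0, -0.18]}, {"hand": 0.35, "slide": [0, 0, 0], "angular": [0, 0, -0.18]}]'

```text
t: 3.0
position: [0.5185, -0.2599, 0.2313]
orientation: [0.43, 0.903, 0.0, 0.0]
contact_force: [-0.6, -0.1, -1.2]
gripper_width: 0.0278
grip_force: 0.0
```

Emit:
carry_out --series '[{"hand": 0.35, "slide": [0, 0, 0], "angular": [0, 0, -0.18]}, {"hand": 0.35, "slide": [0, 0, 0], "angular": [0, 0, -0.18]}, {"hand": 0.35, "slide": [0, 0, 0], "angular": [0, 0, 0]}]'

```text
t: 3.38
position: [0.5185, -0.2599, 0.2313]
orientation: [0.266, 0.964, 0.0, 0.0]
contact_force: [0.2, 0.6, -0.3]
gripper_width: 0.0276
grip_force: 0.0
```

```bash
cat >> h.py <<'E'
from scipy.spatial.transform import Rotation as Ro
def st(goal=None):
    o=manip.get_obs();R=Ro.from_quat(o["orientation"]).as_matrix();p=np.array(o["position"])
    print("t",o["t"],"p",p.round(4),"x-yaw",np.degrees(np.arctan2(R[1,0],R[0,0])).round(1),"w",o["gripper_width"],"gf",o["grip_force"],"F",np.round(o["contact_force"],1),"M",np.round(o["torque"],2),"j",np.round(o["joints"],2))
    if goal is not None: print("slide mm",(R.T@(np.array(goal)-p)*1000).round(1))
    return o
E
python3 - <<'E'
from h import *
st([.5200,-.2606,.070])
c=manip.camera("top");save(c,"crop2.png",(360,195,520,315),5)
E
```

```text
t 3.375 p [ 0.5185 -0.2599  0.2313] x-yaw 149.2 w 0.027589118027493368 gf 0.0 F [ 0.2  0.6 -0.3] M [ 0.02  0.05 -0.04] j [-0.54  0.31  1.5   0.    1.33 -1.57]
slide mm [ -1.6   0.2 161.3]
```

Emit:
carry_out --series '[{"hand": 0.35, "slide": [-1.5, 0, 40], "angular": [0, 0, 0]}, {"hand": 0.35, "slide": [0, 0, 45], "angular": [0, 0, 0]}, {"hand": 0.35, "slide": [0, 0, 35], "angular": [0, 0, 0]}, {"hand": 0.35, "slide": [0, 0, 0], "angular": [0, 0, 0]}]'

```text
t: 3.92
position: [0.5175, -0.2594, 0.1086]
orientation: [0.266, 0.964, 0.001, -0.003]
contact_force: [-0.6, -0.3, -0.1]
gripper_width: 0.0276
grip_force: 0.0
```

Run:
```python
from h import *
st([.5200,-.2606,.070])
a=manip.camera("side");b=manip.camera("top")
f=lambda c,x0,y0:cv2.resize(c["image"][y0:y0+100,x0:x0+120],None,fx=3.3,fy=5 if 0 else 3.3,interpolation=2)[...,::-1]
cv2.imwrite("pics/p3.png",np.hstack([f(a,300,130),f(b,400,195)]))
```

```text
t 3.925 p [ 0.5175 -0.2594  0.1086] x-yaw 149.2 w 0.027633562580645032 gf 0.0 F [-0.6 -0.3 -0.1] M [-0.04  0.06 -0.02] j [-0.54  0.43  1.65 -0.    1.06 -1.57]
slide mm [-3.   0.3 38.6]
```

View pics/p3.png

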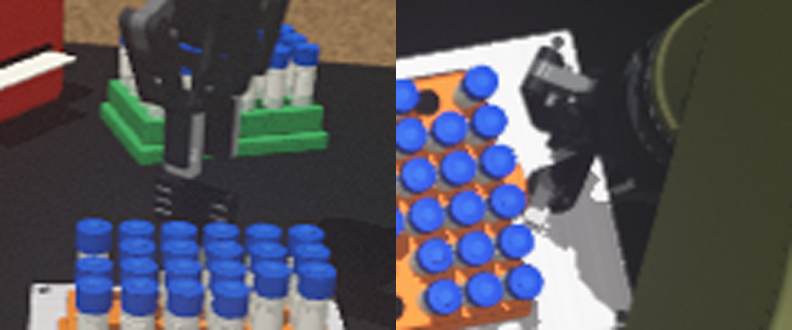

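The side half shows the two fingers at about (183,145) and (222,130), just above the striped wing at (195,195) and straddling it. The top half shows the hand clear of the caps. I'll go down and grip.

Emit:
carry_out --series '[{"hand": 0.35, "slide": [-3, 0, 13], "angular": [0, 0, 0]}, {"hand": 0.35, "slide": [0, 0, 13], "angular": [0, 0, 0]}, {"hand": 0.35, "slide": [0, 0, 12], "angular": [0, 0, 0]}, {"hand": 0.35, "slide": [0, 0, 0], "angular": [0, 0, 0]}]'

```text
t: 4.53
position: [0.5213, -0.2616, 0.0719]
orientation: [0.265, 0.964, 0.0, -0.001]
contact_force: [-0.6, -0.3, -0.6]
gripper_width: 0.0279
grip_force: 0.0
```

Emit:
carry_out --series '[{"hand": 1, "slide": [0, 0, 0], "angular": [0, 0, 0]}, {"hand": 1, "slide": [0, 0, 0], "angular": [0, 0, 0]}, {"hand": 1, "slide": [0, 0, 0], "angular": [0, 0, 0]}, {"hand": 1, "slide": [0, 0, 0], "angular": [0, 0, 0]}]' --squeeze 60

```text
t: 5.03
position: [0.5212, -0.2639, 0.0733]
orientation: [0.264, 0.964, -0.001, -0.001]
contact_force: [-3.2, -5.3, -2.6]
gripper_width: 0.0078
grip_force: 60.0
```

```bash
python3 -c "
from h import *
st([.5200,-.2606,.070])"
```

```text
t 5.025 p [ 0.5212 -0.2639  0.0733] x-yaw 149.3 w 0.007838197015689493 gf 59.98215079307556 F [-3.2 -5.3 -2.6] M [-0.73  0.41  0.04] j [-0.54  0.48  1.68 -0.    0.98 -1.57]
slide mm [2.7 2.3 3.3]
```

Gripped at 60 N. The knob sits about 2 mm along tool -y from my command, so I'll shift by that and then turn.

Emit:
carry_out --series '[{"hand": 1, "slide": [1, -2, 0], "angular": [0, 0, 0]}, {"hand": 1, "slide": [0, 0, 0], "angular": [0, 0, 0.12]}, {"hand": 1, "slide": [0, 0, 0], "angular": [0, 0, 0.12]}, {"hand": 1, "slide": [0, 0, 0], "angular": [0, 0, 0.12]}, {"hand": 1, "slide": [0, 0, 0], "angular": [0, 0, 0]}]'

```text
t: 5.65
position: [0.5205, -0.2648, 0.0733]
orientation: [0.433, 0.901, -0.001, 0.001]
contact_force: [-1.4, -4.3, -4.0]
gripper_width: 0.0079
grip_force: 59.7
```

```bash
python3 -c "
from h import *
st()"
```

```text
t 5.65 p [ 0.5205 -0.2648  0.0733] x-yaw 128.6 w 0.007886913713936973 gf 59.739055037498474 F [-1.4 -4.3 -4. ] M [-0.65  0.04 -0.13] j [-0.54  0.48  1.68 -0.    0.98 -1.21]
```

Emit:
carry_out --series '[{"hand": 1, "slide": [0, 0, 0], "angular": [0, 0, 0.12]}, {"hand": 1, "slide": [0, 0, 0], "angular": [0, 0, 0.12]}, {"hand": 1, "slide": [0, 0, 0], "angular": [0, 0, 0.12]}, {"hand": 1, "slide": [0, 0, 0], "angular": [0, 0, 0.08]}, {"hand": 1, "slide": [0, 0, 0], "angular": [0, 0, 0.04]}, {"hand": 1, "slide": [0, 0, 0], "angular": [0, 0, 0]}]'

```text
t: 6.4
position: [0.5194, -0.2653, 0.0733]
orientation: [0.635, 0.773, -0.002, 0.0]
contact_force: [-4.0, -6.9, -2.7]
gripper_width: 0.0076
grip_force: 59.9
```

```bash
python3 -c "
from h import *
st()"
```

```text
t 6.4 p [ 0.5194 -0.2653  0.0733] x-yaw 101.2 w 0.007617203666274448 gf 59.88317012786865 F [-4.  -6.9 -2.7] M [-1.03  0.38 -0.02] j [-0.54  0.48  1.68 -0.    0.98 -0.74]
```

Emit:
carry_out --series '[{"hand": 1, "slide": [0, 0, 0], "angular": [0, 0, 0.04]}, {"hand": 1, "slide": [0, 0, 0], "angular": [0, 0, 0]}]'

```text
t: 6.65
position: [0.5193, -0.2653, 0.0733]
orientation: [0.65, 0.76, -0.002, 0.0]
contact_force: [-4.1, -7.3, -3.0]
gripper_width: 0.0074
grip_force: 59.9
```

```bash
python3 -c "
from h import *
st()"
```

```text
t 6.65 p [ 0.5193 -0.2653  0.0733] x-yaw 98.9 w 0.007406377932705335 gf 59.903461933135986 F [-4.1 -7.3 -3. ] M [-1.06  0.46 -0.  ] j [-0.54  0.48  1.68 -0.    0.98 -0.7 ]
```

Emit:
carry_out --series '[{"hand": 1, "slide": [0, 0, 0], "angular": [0, 0, 0.03]}, {"hand": 1, "slide": [0, 0, 0], "angular": [0, 0, 0]}]'

```text
t: 6.9
position: [0.5192, -0.2654, 0.0733]
orientation: [0.661, 0.751, -0.002, 0.0]
contact_force: [-4.5, -7.2, -2.3]
gripper_width: 0.0075
grip_force: 60.8
```

```bash
python3 -c "
from h import *
st()"
```

```text
t 6.9 p [ 0.5192 -0.2654  0.0733] x-yaw 97.3 w 0.007486776546893263 gf 60.790979862213135 F [-4.5 -7.2 -2.3] M [-1.09  0.47  0.47] j [-0.54  0.48  1.68 -0.    0.98 -0.67]
```

Emit:
carry_out --series '[{"hand": 1, "slide": [0, 0, 0], "angular": [0, 0, 0.03]}, {"hand": 1, "slide": [0, 0, 0], "angular": [0, 0, 0]}]'

```text
t: 7.15
position: [0.5192, -0.2654, 0.0734]
orientation: [0.671, 0.741, -0.002, 0.0]
contact_force: [-3.9, -6.9, -1.7]
gripper_width: 0.0079
grip_force: 69.4
```

```bash
python3 -c "
from h import *
st()"
```

```text
t 7.15 p [ 0.5192 -0.2654  0.0734] x-yaw 95.7 w 0.007903125154225395 gf 69.41965181613341 F [-3.9 -6.9 -1.7] M [-1.09  0.48  0.97] j [-0.54  0.48  1.68 -0.01  0.98 -0.64]
```

The moment rose from 0 to 0.97 N m while the turn stalled near 97°, so the knob is at its stop. I'll ease back slightly, open a little and lift.

Emit:
carry_out --series '[{"hand": 1, "slide": [0, 0, 0], "angular": [0, 0, -0.03]}, {"hand": 0.35, "slide": [0, 0, 0], "angular": [0, 0, 0]}, {"hand": 0.35, "slide": [0, 0, 0], "angular": [0, 0, 0]}, {"hand": 0.35, "slide": [0, 0, 0], "angular": [0, 0, 0]}, {"hand": 0.35, "slide": [0, 0, -15], "angular": [0, 0, 0]}, {"hand": 0.35, "slide": [0, 0, -30], "angular": [0, 0, 0]}, {"hand": 0.35, "slide": [0, 0, -50], "angular": [0, 0, 0]}, {"hand": 0.35, "slide": [0, 0, -50], "angular": [0, 0, 0]}]'

```text
t: 8.15
position: [0.5204, -0.2632, 0.2207]
orientation: [0.662, 0.75, 0.0, 0.0]
contact_force: [1.0, 0.0, -0.3]
gripper_width: 0.0277
grip_force: 0.0
```

Emit:
carry_out --series '[{"hand": 0.35, "slide": [-50, 0, 0], "angular": [0, 0, 0]}, {"hand": 0.35, "slide": [-50, 0, 0], "angular": [0, 0, 0]}, {"hand": 0.35, "slide": [-50, 0, 0], "angular": [0, 0, 0]}, {"hand": 0.35, "slide": [-50, 0, 0], "angular": [0, 0, 0]}, {"hand": 0.35, "slide": [0, 0, 0], "angular": [0, 0, 0]}]'

```text
t: 8.78
position: [0.5454, -0.4659, 0.2187]
orientation: [0.663, 0.749, -0.0, 0.001]
contact_force: [-0.5, 1.3, -0.3]
gripper_width: 0.0274
grip_force: 0.0
```

Run:
```python
from h import *
st()
c=manip.camera("top"); save(c,"crop4.png",(360,195,480,315),5)
d=c["depth"];K,R,t=map(np.array,(c["K"],c["R"],c["t"]))
v,u=np.mgrid[0:480,0:640]; P=np.stack([(u-K[0,2])/K[0,0]*d,(v-K[1,2])/K[1,1]*d,d],-1)
X=(P-t)@R; im=c["image"].astype(int)
m=(im.max(-1)<70)&(X[...,2]>.085)&(X[...,2]<.11)&(u>435)&(u<475)&(v>220)&(v<280)
T=X[m]; r=cv2.minAreaRect(T[:,:2].astype(np.float32)*1000);print(len(T),r)
```

```text
t 8.775 p [ 0.5454 -0.4659  0.2187] x-yaw 97.0 w 0.02742215043180978 gf 0.0 F [-0.5  1.3 -0.3] M [ 0.02 -0.03 -0.04] j [-0.77  0.51  1.2  -0.    1.43 -0.89]
138 ((518.506103515625, -260.2359313964844), (9.123034477233887, 52.97696304321289), 8.542007446289062)
```

View pics/crop4.png

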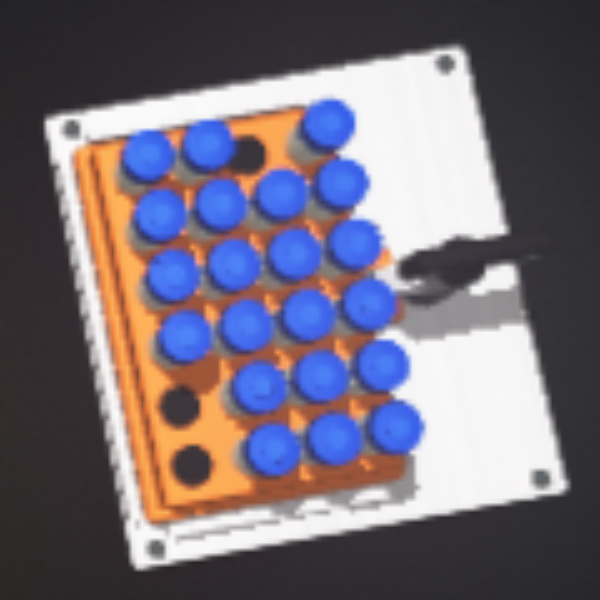

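The wings now run from (400,265) to (545,245), pointing at the rack. They measure 98.5° against an expected 98°, and the rack hasn't moved. Handing in.

```bash
python3 -c "
from cell import manip
print(manip.finish_job())"
```

```text
the job is handed in; nothing more can be done
None
```

The rack is locked in: I turned its knob clockwise to the stop, so the wings point at the rack (within about 0.5° by camera), and let go; the rack did not move, I left the empty dock's knob alone, and I handed the job in at about 9 s.

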